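Take the empty heel bin down for refilling

TASK

Two grey steel holders hang by keyhole slots on the studs of the low plywood panel: take down the tall, deep one by sliding it up to the wide end of its keyholes and pulling it straight off the stud heads. Set it down upright (do not drop it) on the square cork mat, with its whole base on the mat, and let go. Leave the other, shallow holder hanging where it is.

Things in the scene. Friction and masses are not known exactly. Their poses are not given: they have to be found in the camera images.
- bin: Tall empty open grey steel box, 0.25-0.5 kg; mm: 50 wide (y), 110 high, x from back -32 to front +30 (away from panel), walls 3. Origin in underside, z up. Grip its side walls from above. Back-plate ears (y to ±67, z 28-100) have keyholes at y ±46: wide hole 28x30 at z 40-70, slot 10 wide above to z 88. Hangs with underside 45 over bench; raise it 30 (23 to 36), then 15 along its +x frees it.
- tray: Shallow holder, to be left hanging: same steel, 50 mm width, ears and keyholes, but its box is only 50 high and reaches 70 in front of its origin; it holds black rubber heel tips. Origin in its underside, 32 in front of its back; hangs with underside 73 above the bench, plate top at 155. On the same panel, 170 to the left or right of the tall one.
- panel: Fixed upright plywood panel, 330 mm wide (y), 160 high, 18 thick. Origin at bench height, middle of its front face; x points out of that face, roughly away from the robot; z up. Four studs on it at height 129.5, y = ±39 and ±131: necks 7 in diameter, 6 long, heads 16 in diameter, 4 thick. Hung holders' origins lie 32 in front of the face at y = 85 and -85.
- mat: Fixed square cork mat, 170 x 170 mm, 4 thick, flat on the bench to the left or right of the panel (a wooden crate of the same size, 45 high, is on the other side). Origin: centre of its underside, at bench height; its top is 4 higher; x and y along its edges, z up.

How it is judged (in metres and radians):
On the way, in this order (a step that is already met when the one before it is completed fails the run):
1. the tall holder is slid up, still against the panel, until its wide holes are at the stud heads (z of bin in the frame of panel above 0.065 m and x of bin in the frame of panel below 0.046 m), for 0.05 s.
2. it is off the studs, in front of the panel (x of bin in the frame of panel above 0.05 m), for 0.05 s.
At the end, for the whole second after the job is handed in: The tall holder stands upright (within 0.15 rad) and at rest on the mat, its origin within 62 mm of the mat's centre along each edge direction and less than 12 mm above the mat's underside; the shallow holder still hangs within 15 mm of its starting place (x of bin in the frame of mat between -0.062 and 0.062 m and y of bin in the frame of mat between -0.062 and 0.062 m and z of bin in the frame of mat below 0.012 m and angle between bin's own z axis and vertical below 0.15 rad and linear speed of bin below 0.02 m/s and distance of tray from where it was at the start of the episode below 0.015 m); the robot touches nothing.
It fails at once if the tall holder falls: it moves at over 0.5 m/s with no finger touching it (linear speed of bin above 0.5 m/s and contact force between each of the fingers, the arm and bin below 0.05 N).
It fails at once if the shallow holder is knocked off its studs (distance of tray from where it was at the start of the episode above 0.04 m).
It also fails if it takes over 45 s, if anything falls off the work surface, if the arm or the gripper's body presses on something with over 40 N, if the wrist force passes 120 N, or if a joint passes its speed limit or range.

ROBOT

A 6-joint arm with a two-finger parallel gripper is mounted at the origin on the work surface. World frame = base frame: x ahead of the robot, y to its left, z up, the work surface at z = 0. Lengths are in m, angles in degrees, forces in N, time in s.
With the tool pointing down it reaches from about 0.275 to 0.75 m from the base axis. Payload 10.2 kg.
Tool frame: the origin (TCP) lies on the centre line of the jaws, within the pads' length; the fingertips stand 19 mm ahead of it and the grasp point (between the pads) is the TCP; z points along the fingers, y is the direction in which the jaws open and shut (so a half turn about z gives the same grasp; the last joint's range is limited). The gripper opens to 85 mm and grips with 20 to 120 N. Pads are 22 mm wide; open, the fingers measure 114 mm over their backs; the gripper's body (76 mm by 85 mm) begins 54 mm behind the grasp point. The pads swing forward as they close: fully open they stand 13 mm farther back than shut.
Start: joints at [51.486, 17.928, 85.812, -0, 76.261, -12.8], TCP at [0.228, 0.473, 0.25] pointing down, gripper open.
Joint ranges: [-168.41, 168.41], [-55.51, 124.54], [10.69, 146.95], [-70.63, 250.63], [1, 178], [-165.06, 165.06]. Speed limits (degrees/s): [136.94, 136.94, 172.46, 180, 180, 180].

INTERFACE

Orientations are given as [roll, pitch, yaw] about the fixed x, y, z axes, in that order (R = Rz(yaw) Ry(pitch) Rx(roll)).
In Python, from plant import monitor, imaging, robot, regions_of gives the robot as it stands.
- The arm moves only by the shell command python3 -m jog 'ROWS' [OPENING] [FORCE]. ROWS is JSON, a list of rows, each a list of 2 entries, a list of its own where there are three numbers: the shift along the tool's x, y, z in mm, then the turn about the tool's z in rad. A call has 1 to 8 rows; each row shifts and turns the commanded pose from where the row before left it, along the tool's axes as they then stand; what a row does not reach is not made up. A row lasts 1/10 s, in which the tool goes at most 50 mm and 8.59 degrees, less where a joint would pass 70% of its speed; a pose out of reach is approached as far as the arm can. A call is refused whole if a number of a shift passes 50 or a number of a turn 0.15, either way. A call with a gripper value outside its range is refused whole. OPENING is the closure, from 0 (fully open) to 1 (shut), set as the call begins (- or left out, the last holds). The fingers move at their own pace and stop on an object; FORCE is the grip in N (left out, the last holds). Time passes only in rows, so rows that do not move let the fingers close. It gives the time, the measured TCP pose, the force and the opening at its end, in the units of the state.
- monitor.sense(): the state, without advancing time (a new reading comes with each control period).
- imaging.capture(name): name is "side" or "top" or "wrist"; returns a dict with "color" (480x640x3 uint8, blue, green, red), "z_map" (480x640 float32, m along the optical axis (not along the pixel's ray), 0 where there is no reading), "mtx" (3x3 intrinsics, pixels), "dist" ([k1, k2, p1, p2, k3] as OpenCV has them; the pictures are not rectified), "T" (4x4, takes a point from camera to world coordinates). Camera axes: x right, y down, z forward; pixel columns grow to the right and rows downward; lengths in m; the calibration is good to about 2 mm. A picture is of the moment at which its call begins.
- robot.finish_job(): hands the job in, once; it reports no verdict.
Trained networks look in the newest picture that a camera, given by its name, has taken for a name from the list of things; names that differ only in an ending like _2 or _b are one class to them, and where a whole thing is asked for, a point or a joint stands for the part that bears it (a point fixed in the world has none). Each returns a list of dicts, best first, with "score" (0 to 1); they miss things now and then, are a little off and sometimes report something else, mostly with a low value. They report only what shows in the picture. A call takes as long as a camera call.
- regions_of(camera, target): "mask" (480x640 bool, what is visible of it) and "box" ([left, top, width, height] in pixels, round what is visible of it).
The state is a dict: "t": time; "joint_positions": joint angles; "joint_velocities": joint speeds; "joint_torque": joint torques, N m; "ee_pos": TCP position; "ee_rot": TCP orientation; "wrist_force": force on the tool from outside, world axes, zero at the start; "torque": the same for the moment, N m; "finger_gap": opening from 0.0 (shut) to 1.0 (fully open).
Only numpy, scipy, OpenCV 4.12 (cv2) and the standard library are available. Lean on these libraries where they do the work, as an engineer would, in place of code of your own. Each camera call takes 0.05 s, during which the arm holds its last target.

## Working session

There is one attempt and no reset: what is moved stays moved. The work goes in short steps, Python scripts to look and compute and a shell command to move; the robot and the scene stay as the last step left them, time stands still between calls to the robot, and variables do not carry over. Pictures are saved under pics/ and viewed, and the job is handed in when it is done.

```bash
ls; mkdir -p pics; python3 - <<'E'
from plant import monitor, imaging, robot, regions_of
import cv2,numpy as np
s=monitor.sense();print(s)
for c in ["side","top","wrist"]:
    im=imaging.capture(c);cv2.imwrite(f"pics/{c}0.png",im["color"])
    np.savez(f"{c}0.npz",**{k:np.array(v) for k,v in im.items()})
    print(c,np.round(im["mtx"],1).tolist(),np.round(im["T"],3).tolist(),im["dist"])
    for t in ["bin","tray","panel","mat"]:
        for r in regions_of(c,t)[:2]: print(c,t,round(float(r["score"]),2),r["box"])
E
```

```text
pics
{'t': 0.0, 'joint_positions': array([ 5.14844769e+01,  1.79576576e+01,  8.58545617e+01,  1.44969009e-04,
        7.62596942e+01, -1.27989749e+01]), 'joint_velocities': array([-0.06275623, -0.03592957, -0.04635953, -0.061438  ,  0.0064562 ,
        0.08034306]), 'joint_torque': array([ 6.40170420e-04, -4.12262571e+01, -2.59749752e+01, -1.27526141e-04,
        4.01807134e-03,  3.67183088e-05]), 'ee_pos': array([0.22766178, 0.47281122, 0.24974738]), 'ee_rot': array([-1.79929904e+02, -1.60683508e-02,  1.54283407e+02]), 'wrist_force': array([ 0.45836921, -0.4281712 ,  1.05846728]), 'torque': array([-0.01495736, -0.02772896, -0.01469489]), 'finger_gap': 1.0026147268520644}
side [[611.9, 0.0, 315.3], [0.0, 611.9, 234.0], [0.0, 0.0, 1.0]] [[0.915, -0.275, 0.294, 0.161], [-0.403, -0.608, 0.684, -0.789], [-0.009, -0.745, -0.667, 0.857], [0.0, 0.0, 0.0, 1.0]] [-0.06576179  0.          0.          0.          0.        ]
side bin 0.97 [317.5, 205.7, 39.9, 64.7]
side tray 0.89 [288.0, 170.0, 49.3, 40.0]
side panel 0.97 [241.1, 154.0, 103.0, 165.1]
side mat 0.91 [333.8, 351.9, 142.6, 116.3]
top [[502.6, 0.0, 317.1], [0.0, 502.6, 235.8], [0.0, 0.0, 1.0]] [[0.026, -0.987, 0.161, 0.323], [-0.999, -0.03, -0.022, 0.009], [0.027, -0.16, -0.987, 1.172], [0.0, 0.0, 0.0, 1.0]] [0.01001159 0.         0.         0.         0.        ]
top bin 0.69 [319.0, 204.3, 29.4, 32.2]
top tray 0.93 [223.1, 191.2, 45.0, 50.0]
top panel 0.77 [211.3, 230.4, 162.8, 51.9]
top mat 0.88 [418.2, 208.1, 74.1, 77.1]
wrist [[391.5, 0.0, 316.1], [0.0, 391.5, 237.1], [0.0, 0.0, 1.0]] [[0.435, 0.869, 0.236, 0.167], [0.901, -0.419, -0.114, 0.503], [-0.0, 0.262, -0.965, 0.374], [0.0, 0.0, 0.0, 1.0]] [-0.01213422  0.          0.          0.          0.        ]
```

View pics/side0.png

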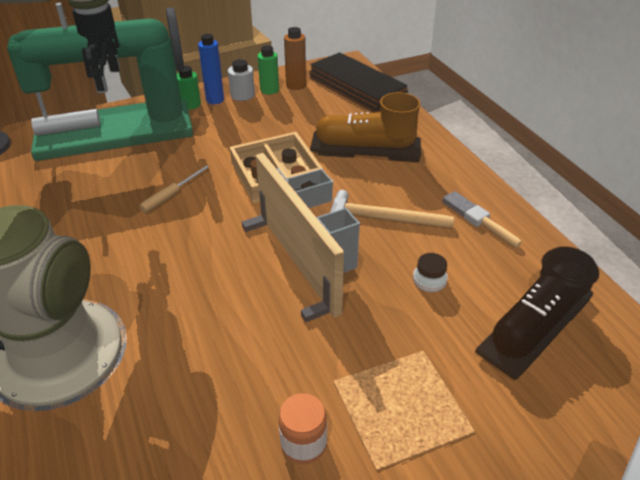

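View pics/top0.png

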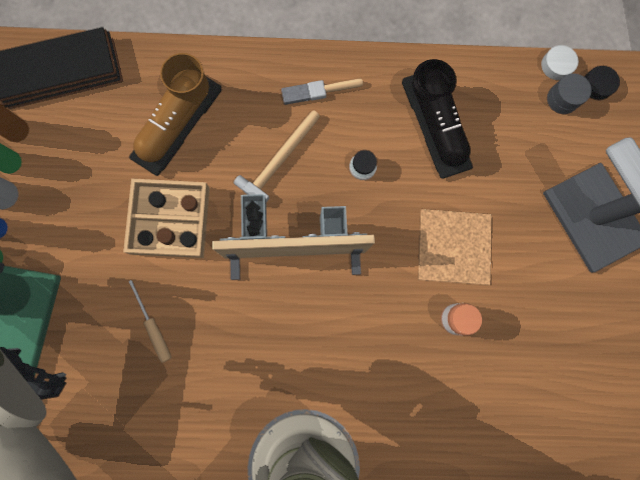

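```bash
cat > h.py <<'E'
import numpy as np,cv2
def cloud(im):
    z=np.array(im["z_map"]);v,u=np.mgrid[:480,:640]
    p=cv2.undistortPoints(np.stack([u.ravel(),v.ravel()],1).astype(np.float32)[:,None],np.array(im["mtx"]),np.array(im["dist"]))[:,0]
    zz=z.ravel();P=np.c_[p*zz[:,None],zz]
    T=np.array(im["T"]);W=P@T[:3,:3].T+T[:3,3]
    W[zz<=0]=np.nan
    return W.reshape(480,640,3)
E
python3 - <<'E'
from h import *
from plant import regions_of
for c in ["top","side"]:
    im=dict(np.load(c+"0.npz"));W=cloud(im)
    for t in ["bin","tray","panel","mat"]:
        m=regions_of(c,t)[0]["mask"];P=W[m];P=P[~np.isnan(P[:,0])]
        print(c,t,len(P),"med",np.median(P,0).round(3),"lo",np.percentile(P,2,0).round(3),"hi",np.percentile(P,98,0).round(3))
        zt={"bin":.155,"tray":.12,"panel":.16,"mat":.004}[t]
        Q=P[abs(P[:,2]-zt)<.006]
        if len(Q)>5:
            r=cv2.minAreaRect((Q[:,:2]*1000).astype(np.float32)); print("   toprect",len(Q),np.round(r[0],1),np.round(r[1],1),round(r[2],2))
E
```

```text
top bin 749 med [ 0.536 -0.051  0.088] lo [ 0.492 -0.073  0.045] hi [ 0.552 -0.023  0.157]
   toprect 164 [522.2 -48.8] [62.6 49.8] 4.17
top tray 1132 med [0.535 0.123 0.097] lo [0.48  0.096 0.072] hi [0.58  0.148 0.155]
   toprect 182 [535.7 121.7] [92.5 49.4] 2.87
top panel 3293 med [0.469 0.034 0.138] lo [ 0.421 -0.124  0.003] hi [0.49  0.189 0.163]
   toprect 1438 [475.2  32.9] [ 18.9 328.5] 4.08
top mat 5167 med [ 0.498 -0.343  0.004] lo [ 0.417 -0.426 -0.001] hi [ 0.582 -0.262  0.009]
   toprect 5102 [ 500.  -345.4] [173.9 175.3] 87.13
side bin 1403 med [ 0.534 -0.072  0.129] lo [ 0.497 -0.077  0.049] hi [ 0.553 -0.025  0.154]
   toprect 221 [522.3 -49.2] [62.1 55.6] 4.41
side tray 1137 med [0.546 0.101 0.103] lo [0.508 0.093 0.072] hi [0.58  0.148 0.12 ]
   toprect 199 [540.7 120.7] [81.3 54.2] 4.43
side panel 6494 med [ 0.47  -0.01   0.093] lo [ 0.427 -0.133  0.004] hi [0.491 0.181 0.159]
   toprect 1175 [474.7  30.9] [ 20.1 333.2] 4.11
side mat 9725 med [ 0.495 -0.353  0.003] lo [ 0.417 -0.428 -0.001] hi [ 0.579 -0.265  0.006]
   toprect 9704 [ 499.3 -345. ] [171.3 172.6] 87.76
```

The tall bin's opening shows in the top image at about (333,220) and in the side image at (340,240). The mat is at (455,247) in the top image. The shallow tray, with its black tips, hangs on the left at (254,215). The fits put the panel yaw at about 4.1°, the bin origin at about (0.522, -0.050) and the mat centre at about (0.500, -0.345). I'll turn the tool to yaw 184.1° first.

```bash
python3 -m jog '[[[0,0,0],-0.13],[[0,0,0],-0.13],[[0,0,0],-0.13],[[0,0,0],-0.13],[[0,0,0],0]]' 0 60
cat > to.py <<'E'
import sys,numpy as np
from scipy.spatial.transform import Rotation as R
from plant import monitor
s=monitor.sense();r=R.from_euler('xyz',s['ee_rot'],degrees=True)
print(s['t'],s['ee_pos'].round(4),s['ee_rot'].round(2),s['wrist_force'].round(1),'gap',round(s['finger_gap'],3))
if len(sys.argv)>3: print("tool mm",(r.inv().apply(np.array(list(map(float,sys.argv[1:4])))-s['ee_pos'])*1000).round(1))
E
python3 to.py 0.522 -0.050 0.25
```

```text
t: 1.65
ee_pos: [0.2278, 0.473, 0.2503]
ee_rot: [180.0, 0.0, -175.9]
wrist_force: [-0.1, -1.0, -0.2]
finger_gap: 0.999
1.65 [0.2278 0.473  0.2503] [ 180.      0.   -175.86] [-0.1 -1.  -0.2] gap 0.999
tool mm [-2.557e+02 -5.429e+02  3.000e-01]
```

```bash
python3 -m jog '[[[-10,-20,0],0],[[-20,-42,0],0],[[-20,-42,0],0],[[-20,-42,0],0],[[-20,-42,0],0],[[-20,-42,0],0],[[-20,-42,0],0],[[-20,-42,0],0]]'
python3 -m jog '[[[-20,-42,0],0],[[-20,-42,0],0],[[-20,-42,0],0],[[-20,-42,0],0],[[-15,-32,0],0],[[-10,-20,0],0],[[0,0,0],0],[[0,0,0],0]]'
python3 to.py 0.522 -0.050 0.25
python3 - <<'E'
from plant import imaging,regions_of
from h import *
for c in ["top","wrist","side"]:
    im=imaging.capture(c);cv2.imwrite(f"pics/{c}1.png",im["color"])
    W=cloud(im)
    for t in ["bin","panel"]:
        for r in regions_of(c,t)[:1]:
            P=W[r["mask"]];P=P[~np.isnan(P[:,0])]
            zt={"bin":.155,"panel":.16}[t]
            Q=P[abs(P[:,2]-zt)<.006]
            if len(Q)>5:
                q=cv2.minAreaRect((Q[:,:2]*1000).astype(np.float32)); print(c,t,r["score"],r["box"],len(Q),np.round(q[0],1),np.round(q[1],1),round(q[2],2))
E
```

```text
t: 2.45
ee_pos: [0.4004, 0.1687, 0.2505]
ee_rot: [180.0, 0.0, -176.2]
wrist_force: [1.2, 0.9, 0.1]
finger_gap: 1.001
t: 3.25
ee_pos: [0.52, -0.0414, 0.2501]
ee_rot: [180.0, -0.0, -176.1]
wrist_force: [-0.5, -0.1, -0.4]
finger_gap: 1.0
3.25 [ 0.52   -0.0414  0.2501] [ 1.7998e+02 -3.0000e-02 -1.7608e+02] [-0.5 -0.1 -0.4] gap 1.0
tool mm [-1.4 -8.7  0.1]
top panel 0.57 [210.6, 239.4, 162.2, 40.8] 528 [474.9  34.2] [ 18.  326.1] 3.92
wrist bin 0.8 [193.7, 199.7, 224.2, 102.3] 2364 [521.4 -46.3] [62.9 50.2] 3.85
wrist panel 0.88 [157.8, 92.1, 482.2, 114.8] 15978 [476.8   4.5] [ 18.5 267.3] 3.99
side bin 0.81 [317.8, 206.6, 39.1, 63.1] 232 [522.6 -50.5] [61.6 54. ] 3.66
side panel 0.6 [244.0, 152.9, 100.7, 165.5] 1145 [475.2  31.2] [ 20.  331.9] 3.99
```

View pics/wrist1.png

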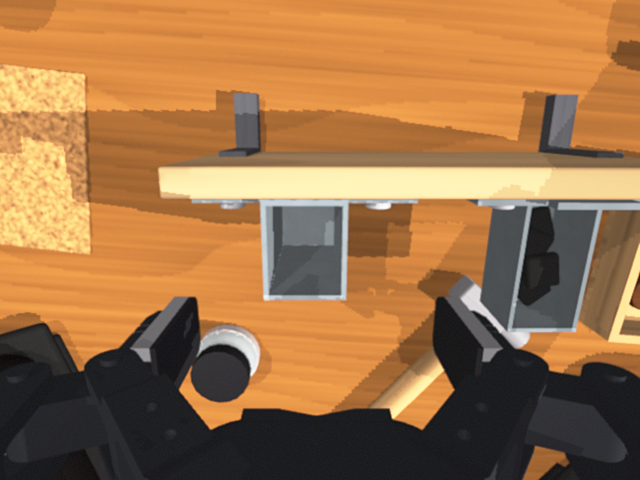

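```bash
python3 to.py 0.523 -0.048 0.130
```

```text
3.7 [ 0.5201 -0.0412  0.2504] [-1.7999e+02  1.0000e-02 -1.7591e+02] [-0.2 -0.5 -0.4] gap 1.001
tool mm [ -2.4  -6.9 120.4]
```

The wrist view shows the tall bin's opening at about (305,250), between and ahead of the open pads. The tray is at (545,275), clear of them.

```bash
python3 -m jog '[[[-2,-7,10],0],[[0,0,25],0],[[0,0,25],0],[[0,0,25],0],[[0,0,20],0],[[0,0,12],0],[[0,0,5],0],[[0,0,0],0]]'
python3 to.py 0.523 -0.048 0.128
python3 - <<'E'
from plant import imaging
import cv2
cv2.imwrite("pics/wrist2.png",imaging.capture("wrist")["color"])
im=imaging.capture("side")["color"];cv2.imwrite("pics/side2.png",cv2.resize(im[100:330,200:460],None,fx=2.5,fy=2.5))
E
```

```text
t: 4.5
ee_pos: [0.5227, -0.0485, 0.128]
ee_rot: [180.0, -0.0, -175.9]
wrist_force: [-0.3, 0.3, -0.1]
finger_gap: 1.0
4.5 [ 0.5227 -0.0485  0.128 ] [ 1.7999e+02 -2.0000e-02 -1.7593e+02] [-0.3  0.3 -0.1] gap 1.0
tool mm [-0.4  0.5  0. ]
```

View pics/wrist2.png

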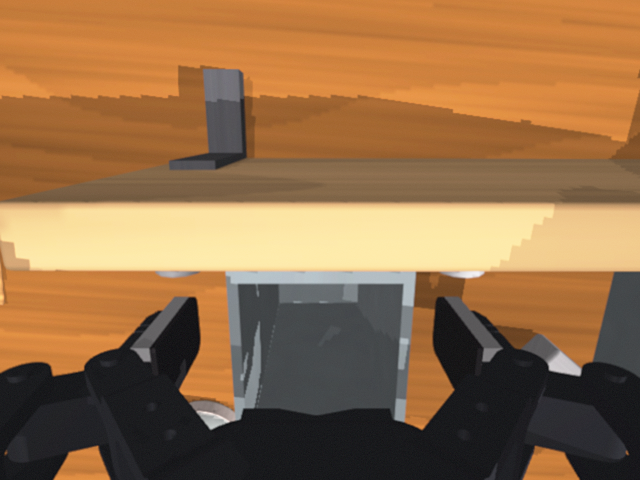

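View pics/side2.png

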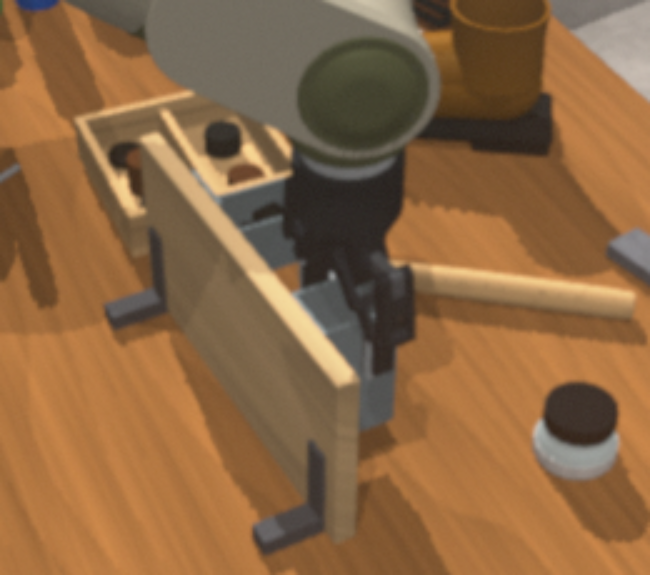

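The bin walls (columns 235 and 408) sit centred between the pads, so I'll close.

```bash
python3 -m jog '[[[0,0,0],0],[[0,0,0],0],[[0,0,0],0],[[0,0,0],0],[[0,0,0],0],[[0,0,0],0],[[0,0,0],0],[[0,0,0],0]]' 1 70
python3 to.py
```

```text
t: 5.4
ee_pos: [0.5231, -0.0483, 0.1289]
ee_rot: [-180.0, 0.1, -175.9]
wrist_force: [2.2, 1.3, 5.9]
finger_gap: 0.578
5.4 [ 0.5231 -0.0483  0.1289] [-1.7998e+02  8.0000e-02 -1.7592e+02] [2.2 1.3 5.9] gap 0.578
```

```bash
python3 -m jog '[[[0,0,-4],0],[[0,0,-5],0],[[0,0,-5],0],[[0,0,-5],0],[[0,0,-5],0],[[0,0,-4],0],[[0,0,-2],0],[[0,0,0],0]]'
python3 - <<'E'
from plant import imaging,regions_of
from h import *
im=imaging.capture("side");cv2.imwrite("pics/side3.png",cv2.resize(im["color"][100:330,200:460],None,fx=2.5,fy=2.5))
W=cloud(im);r=regions_of("side","bin")[0];P=W[r["mask"]];P=P[~np.isnan(P[:,0])]
print(r["score"],r["box"],np.percentile(P,2,0),np.percentile(P,98,0))
cv2.imwrite("pics/wrist3.png",imaging.capture("wrist")["color"])
E
python3 to.py
```

```text
t: 6.2
ee_pos: [0.5227, -0.0484, 0.1587]
ee_rot: [-180.0, 0.0, -175.9]
wrist_force: [2.2, 0.4, -2.7]
finger_gap: 0.579
0.74 [305.2, 198.0, 52.9, 60.6] [ 0.48761913 -0.1178854   0.07600018] [0.55239835 0.00311879 0.1829753 ]
6.35 [ 0.5227 -0.0484  0.1584] [-1.7999e+02  2.0000e-02 -1.7592e+02] [ 3.9  0.2 -1.9] gap 0.576
```

View pics/side3.png

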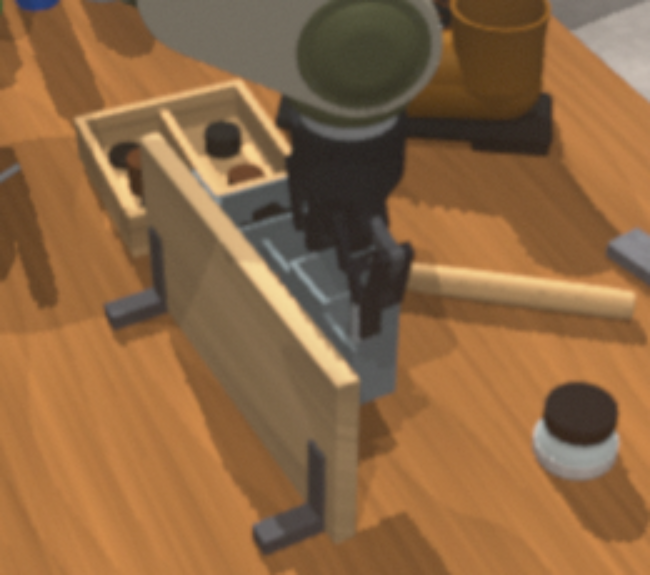

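View pics/wrist3.png

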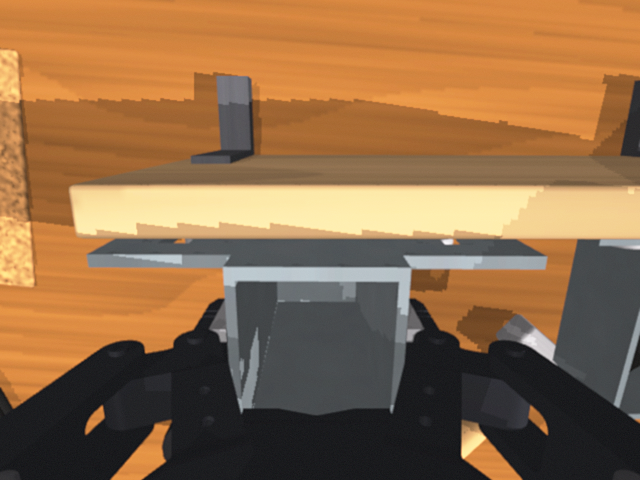

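The bin has risen about 30 mm with the gripper, and its plate is level and still near the panel. Its ears and slot tops show at wrist row 250. I'll pull it straight off gently.

```bash
python3 -m jog '[[[-3,0,0],0],[[-4,0,0],0],[[-4,0,0],0],[[-4,0,0],0]]'
```

```text
t: 6.75
ee_pos: [0.5378, -0.0472, 0.1581]
ee_rot: [180.0, -0.0, -175.9]
wrist_force: [0.2, 0.5, -4.1]
finger_gap: 0.578
```

No snagging, so I'll keep going.

```bash
python3 -m jog '[[[-5,0,0],0],[[-8,0,0],0],[[-10,0,0],0],[[-10,0,0],0],[[-8,0,0],0],[[-4,0,0],0],[[0,0,0],0]]'
python3 - <<'E'
from plant import imaging,regions_of
from h import *
im=imaging.capture("side");cv2.imwrite("pics/side4.png",cv2.resize(im["color"][100:330,200:460],None,fx=2.5,fy=2.5))
cv2.imwrite("pics/wrist4.png",imaging.capture("wrist")["color"])
E
python3 to.py 0.498 -0.345 0.2
```

```text
t: 7.45
ee_pos: [0.5828, -0.044, 0.1581]
ee_rot: [180.0, -0.0, -175.9]
wrist_force: [-0.7, -0.6, -3.9]
finger_gap: 0.575
7.55 [ 0.5823 -0.044   0.1582] [ 1.7999e+02 -3.0000e-02 -1.7592e+02] [-0.4  0.5 -3.7] gap 0.577
tool mm [ 105.5 -294.2  -41.8]
```

View pics/side4.png

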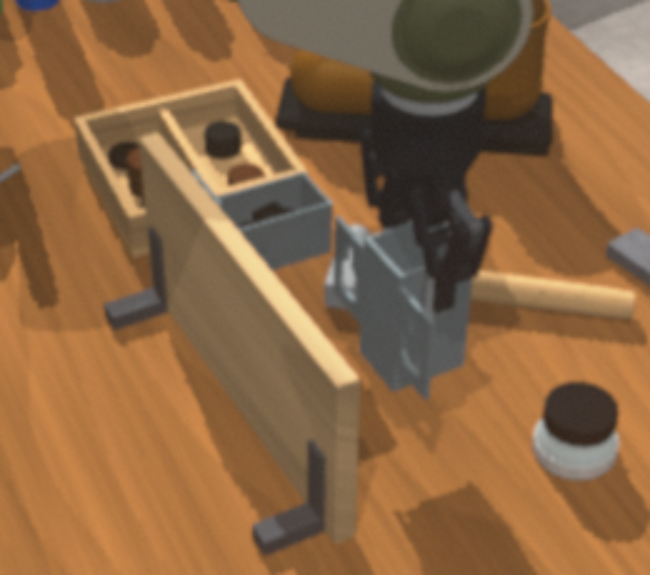

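The bin hangs level in the gripper and is off the studs, and the tray hasn't moved. I'll lift it and carry it over the mat.

```bash
python3 -m jog '[[[0,0,-15],0],[[0,0,-25],0],[[0,-10,-15],0],[[0,-20,-5],0],[[0,-30,0],0],[[0,-30,0],0],[[0,-30,0],0],[[0,-30,0],0]]'
python3 -m jog '[[[5,-30,0],0],[[15,-30,0],0],[[20,-30,0],0],[[20,-20,0],0],[[20,-20,0],0],[[15,-10,0],0],[[10,-4,0],0],[[0,0,0],0]]'
python3 - <<'E'
from plant import imaging,regions_of
from h import *
for c in ("side","top","wrist"):
    im=imaging.capture(c);cv2.imwrite(f"pics/{c}5.png",im["color"])
    W=cloud(im);r=regions_of(c,"bin")
    if not r: continue
    r=r[0];P=W[r["mask"]];P=P[~np.isnan(P[:,0])]
    print(c,r["score"],r["box"],np.percentile(P,2,0).round(3),np.percentile(P,98,0).round(3))
E
python3 to.py 0.498 -0.345 0.2
```

```text
t: 8.35
ee_pos: [0.5928, -0.1948, 0.2184]
ee_rot: [180.0, -0.0, -175.9]
wrist_force: [0.1, 1.2, -4.1]
finger_gap: 0.579
t: 9.15
ee_pos: [0.4979, -0.3448, 0.2185]
ee_rot: [180.0, -0.0, -176.0]
wrist_force: [0.4, 0.3, -2.9]
finger_gap: 0.579
side 0.58 [371.0, 287.6, 70.4, 100.2] [ 0.462 -0.415  0.136] [ 0.525 -0.286  0.243]
wrist 0.96 [86.7, 197.9, 459.2, 216.6] [ 0.463 -0.407  0.138] [ 0.527 -0.283  0.245]
9.45 [ 0.4993 -0.3441  0.2182] [ 179.99    0.   -175.85] [-0.8 -0.3 -3.8] gap 0.579
tool mm [ 1.3 -0.8 18.2]
```

View pics/side5.png

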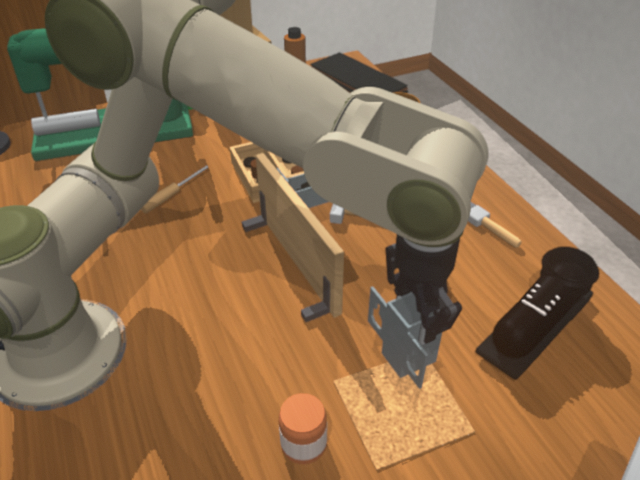

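View pics/wrist5.png

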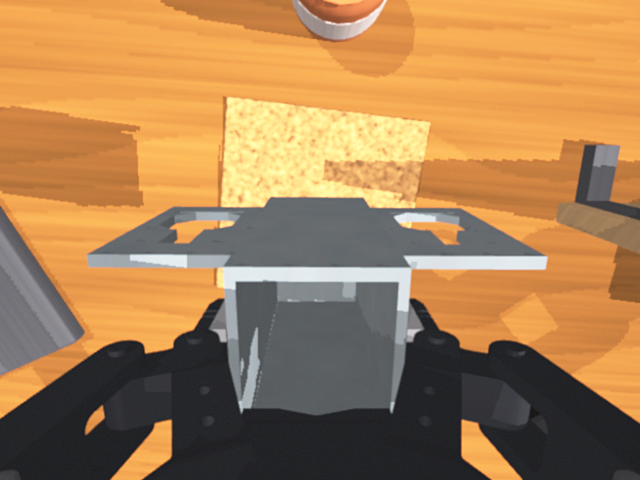

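The bin is over the mat, held upright, with its underside at about z = 0.135. Contact is expected at a TCP height of about 0.088.

```bash
python3 -m jog '[[[0,0,10],0],[[0,0,20],0],[[0,0,25],0],[[0,0,25],0],[[0,0,20],0],[[0,0,13],0],[[0,0,8],0],[[0,0,0],0]]'
python3 -m jog '[[[0,0,1],0],[[0,0,1],0],[[0,0,1],0],[[0,0,0],0]]'
```

```text
t: 10.25
ee_pos: [0.4985, -0.3445, 0.0965]
ee_rot: [179.9, -0.0, -175.9]
wrist_force: [-0.4, 0.1, -3.2]
finger_gap: 0.574
t: 10.65
ee_pos: [0.4987, -0.3449, 0.0945]
ee_rot: [-180.0, 0.0, -175.9]
wrist_force: [0.0, 0.0, -3.6]
finger_gap: 0.577
```

```bash
python3 -m jog '[[[0,0,1],0],[[0,0,1],0],[[0,0,1],0],[[0,0,1],0],[[0,0,0],0]]'
python3 -m jog '[[[0,0,1],0],[[0,0,1],0],[[0,0,0],0]]'
```

```text
t: 11.15
ee_pos: [0.4986, -0.3447, 0.0901]
ee_rot: [180.0, -0.0, -175.9]
wrist_force: [0.1, 0.7, -3.6]
finger_gap: 0.578
t: 11.45
ee_pos: [0.4987, -0.3448, 0.0887]
ee_rot: [-180.0, 0.0, -175.9]
wrist_force: [-2.5, 1.5, 0.6]
finger_gap: 0.575
```

Contact: the vertical force went from -3.6 to +0.6 N. I'll go 0.5 mm further and open.

```bash
python3 -m jog '[[[0,0,0.5],0],[[0,0,0],0]]'
python3 -m jog '[[[0,0,0],0],[[0,0,0],0],[[0,0,0],0],[[0,0,0],0],[[0,0,0],0],[[0,0,0],0],[[0,0,0],0],[[0,0,0],0]]' 0 70
python3 - <<'E'
from plant import imaging
import cv2
cv2.imwrite("pics/wrist6.png",imaging.capture("wrist")["color"])
E
```

```text
t: 11.65
ee_pos: [0.4987, -0.3449, 0.0887]
ee_rot: [-180.0, 0.0, -175.9]
wrist_force: [-3.2, 2.5, 6.2]
finger_gap: 0.573
t: 12.45
ee_pos: [0.4987, -0.3448, 0.0878]
ee_rot: [180.0, -0.0, -175.9]
wrist_force: [-0.9, 0.5, -0.3]
finger_gap: 1.003
```

View pics/wrist6.png

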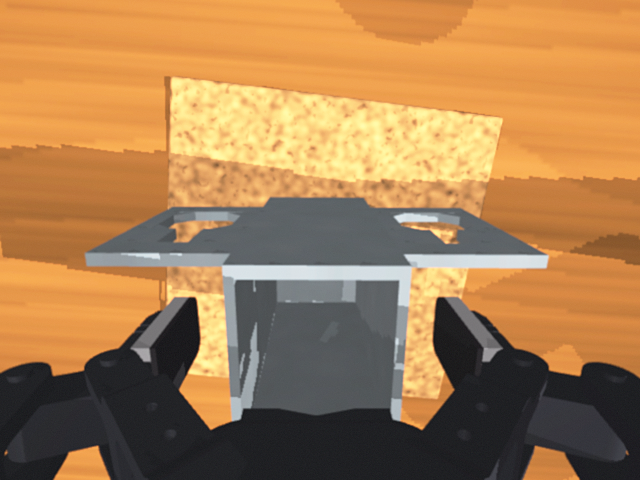

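The pads are clear of the walls on both sides and the bin stands on the mat. I'll retreat straight up.

```bash
python3 -m jog '[[[0,0,-5],0],[[0,0,-15],0],[[0,0,-25],0],[[0,0,-35],0],[[0,0,-35],0],[[0,0,-25],0],[[0,0,-10],0],[[0,0,0],0]]'
python3 -m jog '[[[20,0,-10],0],[[40,0,0],0],[[40,0,0],0],[[20,0,0],0],[[0,0,0],0],[[0,0,0],0]]'
python3 - <<'E'
from plant import imaging,regions_of
from h import *
from scipy.spatial.transform import Rotation as R
for c in ("side","top"):
    im=imaging.capture(c);cv2.imwrite(f"pics/{c}7.png",im["color"])
    W=cloud(im)
    for t,z in (("bin",.114),("tray",.12),("mat",.004)):
        rr=regions_of(c,t)
        if not rr: print(c,t,"none");continue
        r=rr[0];P=W[r["mask"]];P=P[~np.isnan(P[:,0])];Q=P[abs(P[:,2]-z)<.006]
        q=cv2.minAreaRect((Q[:,:2]*1000).astype(np.float32)) if len(Q)>5 else None
        print(c,t,round(r["score"],2),np.percentile(P,2,0).round(3),np.percentile(P,98,0).round(3),q)
E
python3 to.py
```

```text
t: 13.3
ee_pos: [0.4989, -0.345, 0.2388]
ee_rot: [-179.9, 0.1, -175.9]
wrist_force: [0.1, -0.1, -0.2]
finger_gap: 0.999
t: 13.9
ee_pos: [0.379, -0.3532, 0.2468]
ee_rot: [179.9, -0.0, -176.0]
wrist_force: [0.8, 0.1, 0.5]
finger_gap: 1.0
side bin 0.87 [ 0.463 -0.414  0.006] [ 0.527 -0.297  0.113] ((496.9292907714844, -346.6163024902344), (64.67556762695312, 52.855159759521484), 3.83357572555542)
side tray none
side mat 0.61 [ 0.415 -0.429 -0.001] [ 0.58  -0.267  0.006] ((499.0567321777344, -346.2942810058594), (171.83880615234375, 171.16204833984375), 86.71588897705078)
top bin 0.97 [ 0.463 -0.408  0.005] [ 0.527 -0.288  0.116] ((497.8976745605469, -362.9591369628906), (62.14323425292969, 86.50508880615234), 2.432492256164551)
top tray 0.69 [0.482 0.095 0.072] [0.581 0.147 0.155] ((535.5654907226562, 121.91229248046875), (93.78103637695312, 49.431541442871094), 3.079209566116333)
top mat 0.92 [ 0.418 -0.426 -0.   ] [ 0.582 -0.262  0.01 ] ((500.503173828125, -345.5818786621094), (173.66983032226562, 171.7113494873047), 87.65808868408203)
14.3 [ 0.3793 -0.3532  0.2476] [ 1.7999e+02 -1.0000e-02 -1.7589e+02] [ 0.1  0.1 -0.4] gap 1.002
```

View pics/side7.png

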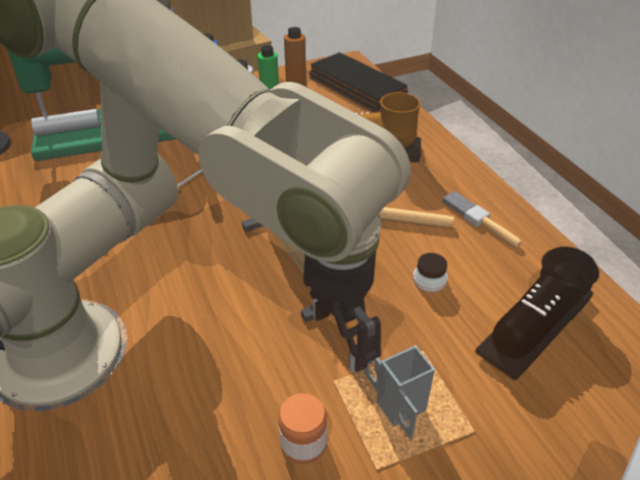

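View pics/top7.png

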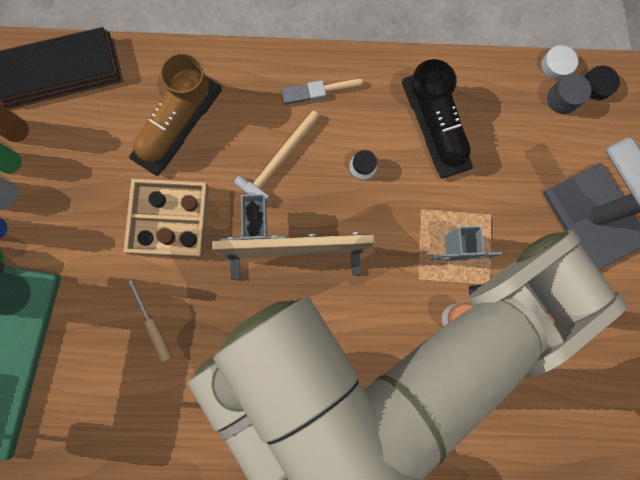

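The bin stands upright near the middle of the mat (top image (465,243)), within about 2 mm of its centre. The tray hangs where it was at (254,215), and the gripper is clear.

```bash
python3 -c "
from plant import robot
print(robot.finish_job())"
```

```text
the job is handed in; nothing more can be done
None
```

I gripped the tall holder by its side walls, slid it up 30 mm against the panel and pulled it straight off the studs. I then carried it to the cork mat, lowered it until it touched (the vertical wrist force went from about -3.6 to +0.6 N), let go and backed away. I handed the job in at about 14 s; the hand-in gives no verdict.

**Tall holder:** the last side view put it upright, about 2 mm from the mat's centre, with its top at about 0.114 m as expected on the mat. The top view's fit of its rim (-0.363 m in y) was about 16 mm off in y. I think that is because it included part of the ears; the top picture itself shows the holder in the middle of the mat.

**Shallow holder:** in the top view its measured position agreed with the start to within 1 mm. The side camera could not see it because the arm was in the way.

**Gripper:** it was open and clear of everything, with close to zero wrist force.

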